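Fit and clamp the blade cassette of a kitchen bench slicer

TASK

Slide the blue-tabbed blade cassette fully home in the bench slicer, up against its red end stop, without ramming it. Then turn the knurled brass thumbscrew on the bridge clockwise (seen from above) until it seats on the cassette, and stop once it is snug: the resistance has clearly risen, but do not overtighten it. Let go and leave everything else on the counter where it is.

Things in the scene. Friction and masses are not known exactly. Their poses are not given: they have to be found in the camera images.
- slicer: White bench slicer base fixed to the counter, 270 x 130 x 38 mm, with two steel guide rails (tops at 66 mm). Origin: centre of its underside, on the counter. Its x axis is the way the cassette slides home (roughly away from the robot), z up. The channel runs along x at y = 0. A steel bridge (x 68 to 108, y -64 to 64 mm, top at 84 mm) carries the thumbscrew at x = 88 mm, y = 0.
- cassette: Steel blade cassette, a plate 120 (x) x 80 (y) x 14 mm, 0.35 kg, loose in the slicer's channel (1.5 mm play each side), 20 to 57 mm short of home. Origin: centre of its underside; x points to the stop. Fully home its origin lies at x = 60 mm in the slicer's frame. How high it sits differs by a millimetre or so each time.
- tab (a point): Centre of the blue upright tab at the robot's end of the cassette, 50 mm from the cassette's centre: 8 mm thick along x, 28 mm wide along y; its top is 16 mm above this point, the cassette's plate 16 mm below. Push it, or grip it from above, to slide the cassette; sliding takes 2 to 4 N.
- home (a point): Point on the slicer where the centre of the tab lies when the cassette is fully home (same axes as the slicer).
- thumbscrew: The screw of the knurled thumbscrew, with its foot (51 mm disc under the bridge). Origin: on its axis, at the middle of its head's height, 105 to 111 mm above the counter. z up; its yaw is its turn. Clockwise from above (yaw falls) tightens it and lowers it by 6 mm a turn until its foot meets the cassette. It stays where it is left.
- knob (a point): Centre of the knurled brass head, 38 mm in diameter, 22 mm tall, a black line on its top. Grip it across from above. Its underside stays at least 9 mm above the bridge. The head is joined to the screw by a slightly springy hub (1.5 N m per rad), so it keeps a moment on the fingers while held, and springs back a little when let go.
- seat (a point): Fixed point in the middle of the bridge top, under the head. How the screw feels: It starts 0.8 to 3.7 rad short of seating; where it seats differs each time and must be felt. It turns freely against 0.03 N m; once the foot meets the cassette the moment climbs: at 0.15 to 0.28 N m it is snug; past about 0.36 N m, some 1.2 rad after first touch, it is overtightened.
- spare: Bystander, not to be moved: spare cassette with a yellow tab, lying on the counter beside the slicer. Origin: centre of its underside.
- jar: Bystander, not to be moved: jar with a red cap, 56 mm wide, 85 mm tall. Origin: centre of its underside.
- bowl: Bystander, not to be moved: steel bowl, 150 mm wide, 60 mm tall. Origin: centre of its underside.
- spatula: Bystander, not to be moved: spatula lying on the counter. Origin: centre of its underside.
- mug: Bystander, not to be moved: white mug, 80 mm wide, 90 mm tall. Origin: centre of its underside.
- gn_pan: Bystander, not to be moved: open steel pan, 260 x 160 x 65 mm. Origin: centre of its underside.
- can: Bystander, not to be moved: can with a green label, 66 mm wide, 100 mm tall. Origin: centre of its underside.
- stop: Red end stop of the slicer, a block across the channel's far end, its face at x = 120 mm in the slicer's frame, top 66 mm above the counter. Origin: the same as the slicer's.
Not all that is in view belongs to the job. What is shaped like the cassette but orange is not meant.

How it is judged:
On the way, in this order (a step that is already met when the one before it is completed fails the run):
1. the cassette is fully home against the stop (x of cassette in the frame of slicer between 0.057 and 0.063 m and z of cassette in the frame of slicer below 0.051 m and angle between the x axis of cassette and the x axis of slicer, either way round below 0.06 rad), for 0.2 s.
2. the thumbscrew is seated on the cassette (all of step 1 and contact force between thumbscrew and cassette between 8 and 33 N), for 0.2 s.
At the end, for the whole second after the job is handed in: The cassette is home against the stop (within 3 mm along the channel, flat and straight in it), the thumbscrew presses on it with 8 to 33 N, and both are at rest (all of step 2 and linear speed of cassette below 0.01 m/s and angular speed of thumbscrew below 0.1 rad/s); the robot touches nothing.
It fails at once if the thumbscrew was overtightened (more than 37 N on the cassette) (contact force between thumbscrew and cassette above 37 N).
It fails at once if the cassette was rammed against the stop (more than 40 N) (contact force between stop and cassette above 40 N).
It fails at once if a bystander was moved more than 30 mm (distance of any of spare, jar, bowl, spatula, mug, gn_pan, can from where it was at the start of the episode above 0.03 m).
It also fails if it takes over 72 s, if anything falls off the work surface, if the arm or the gripper's body presses on something with over 40 N, if the wrist force passes 120 N, or if a joint passes its speed limit or range.

ROBOT

A 6-joint arm with a two-finger parallel gripper is mounted at the origin on the work surface. World frame = base frame: x ahead of the robot, y to its left, z up, the work surface at z = 0. Lengths are in m, angles in rad, forces in N, time in s.
With the tool pointing down it reaches from about 0.275 to 0.775 m from the base axis. Payload 14.6 kg.
Tool frame: the origin (TCP) lies at the very end of the fingers, on their centre line; the grasp point (between the pads) lies 19 mm behind it; z points along the fingers, y is the direction in which the jaws open and shut (so a half turn about z gives the same grasp; the last joint's range is limited). The gripper opens to 85 mm and grips with 20 to 120 N. Pads are 22 mm wide; open, the fingers measure 114 mm over their backs; the gripper's body (76 mm by 85 mm) begins 54 mm behind the grasp point. The pads swing forward as they close: fully open they stand 13 mm farther back than shut.
Start: joints at [-1.269, 0.263, -0.048, 1.259, 0, 1.415], TCP at [0.232, -0.471, 0.231] pointing down, gripper open.
Joint ranges: [-2.65, 2.65], [-0.89, 1.7], [-1.18, 1.37], [-2.13, 2.11], [-1.35, 1.29], [-3.14, 3.14]. Speed limits (rad/s): [1.89, 1.89, 2.57, 2.79, 3.14, 3.14].

INTERFACE

Orientations are given as a unit quaternion [x, y, z, w].
In Python, from bench import manip gives the robot as it stands.
- The arm moves only by the tool play_rows, never from a script. Its arguments are lists of equal length, an entry for each row: "slide": the shift along the tool's x, y, z in mm, a list of three; "roll": the turn about the tool's z in degrees; "claw": the gripper command: -1 is shut, 1 is fully open, values between are in proportion. A call has 1 to 8 rows; each row shifts and turns the pose as measured when the row begins, along the tool's axes as they then stand; what a row does not reach is not made up. A row lasts 1/10 s, in which the tool goes at most 50 mm and 8.59 degrees, less where a joint would pass 70% of its speed; a pose out of reach is approached as far as the arm can. A call is refused whole if a number of a shift passes 50 or a number of a turn 8.59, either way. A call with a gripper value outside its range is refused whole. The fingers move at their own pace and stop on an object; "grip_force" is the grip in N (left out, the last holds). Time passes only in rows, so rows that do not move let the fingers close. It gives the time, the measured TCP pose, the force and the opening at its end, in the units of the state.
- manip.sense(): the state, without advancing time (a new reading comes with each control period).
- manip.grab_frame(name): name is "side" or "top" or "wrist"; returns a dict with "image" (420x560x3 uint8, red, green, blue), "mtx" (3x3 intrinsics, pixels), "extrinsics" (4x4, takes a point from world to camera coordinates). Camera axes: x right, y down, z forward; pixel columns grow to the right and rows downward; lengths in m; the calibration is good to about 2 mm. The wrist camera is an equidistant fisheye: a pixel r from the principal point sees the ray r / f radians off the axis. A picture is of the moment at which its call begins. There is no depth.
- manip.hand_in(): hands the job in, once; it reports no verdict.
The state is a dict: "time": time; "joint_positions": joint angles; "dq": joint speeds; "joint_efforts": joint torques, N m; "eef_pos": TCP position; "ee_rot": TCP orientation; "contact_force": force on the tool from outside, world axes, zero at the start; "ft_torque": the same for the moment, N m; "grip_width": finger opening in m.
Only numpy, scipy, OpenCV 4.12 (cv2) and the standard library are available. Lean on these libraries where they do the work, as an engineer would, in place of code of your own. Each camera call takes 0.05 s, during which the arm holds its last target. There are 200 camera calls.

## Working session

There is one attempt and no reset: what is moved stays moved. The work goes in short steps, Python scripts to look and compute and a tool call to move; the robot and the scene stay as the last step left them, time stands still between calls to the robot, and variables do not carry over. Pictures are saved under pics/ and viewed, about 8 in all and at most 12, crops included, and the job is handed in when it is done.

Besides the shell and the picture viewer there is one more tool, called after ">>>" by a JSON object that holds its "fn" and its "kwargs", one argument or row to a line. play_rows: Moves the arm, as the interface text tells. Its arguments: {"type":"object","properties":{"slide":{"type":"array"},"roll":{"type":"array"},"claw":{"type":"array"},"grip_force":{"type":"number"}},"required":["slide","roll","claw"]}

```bash
mkdir -p pics && ls
python3 - <<'E'
from bench import manip
import cv2,numpy as np
s=manip.sense();print(s)
for n in("side","top"):
    f=manip.grab_frame(n);cv2.imwrite(f"pics/{n}0.png",f["image"][:,:,::-1]);np.savez(f"pics/{n}0.npz",**f)
    print(n,f["mtx"],f["extrinsics"])
E
```

```text
pics
{'time': 0.0, 'joint_positions': array([-1.26931386e+00,  2.63521883e-01, -4.89460320e-02,  1.25939388e+00,
        9.93605561e-06,  1.41551877e+00]), 'dq': array([ 0.00204728, -0.00042899,  0.0001434 , -0.00019055,  0.00019799,
       -0.00107297]), 'joint_efforts': array([-2.45122619e-04, -6.37614369e+01,  3.84569585e+01,  1.39967236e-02,
        7.88855573e-05, -3.17787908e-05]), 'eef_pos': array([ 0.23147271, -0.47090879,  0.2308223 ]), 'ee_rot': array([ 9.74034300e-01,  2.26399865e-01, -3.39548846e-05, -5.31676177e-04]), 'contact_force': array([ 0.24015229, -0.67112965, -0.12731633]), 'ft_torque': array([-0.03426029,  0.02745969,  0.0211147 ]), 'grip_width': 0.08546817750319707}
side [[527.12378368   0.         284.64985763]
 [  0.         527.12378368 217.56475954]
 [  0.           0.           1.        ]] [[ 0.86010285 -0.50991691 -0.01441613 -0.42499147]
 [-0.38786469 -0.6353529  -0.66774821  0.24494807]
 [ 0.33133678  0.57992365 -0.7442476   1.63342558]
 [ 0.          0.          0.          1.        ]]
top [[489.32499835   0.         275.58019553]
 [  0.         489.32499835 213.41105582]
 [  0.           0.           1.        ]] [[ 2.13101659e-03 -9.99997587e-01 -5.34121835e-04 -2.10760545e-03]
 [-9.98593451e-01 -2.09972735e-03 -5.29784007e-02  5.05030781e-01]
 [ 5.29771513e-02  6.46268417e-04 -9.98595516e-01  1.63703296e+00]
 [ 0.00000000e+00  0.00000000e+00  0.00000000e+00  1.00000000e+00]]
```

View pics/top0.png

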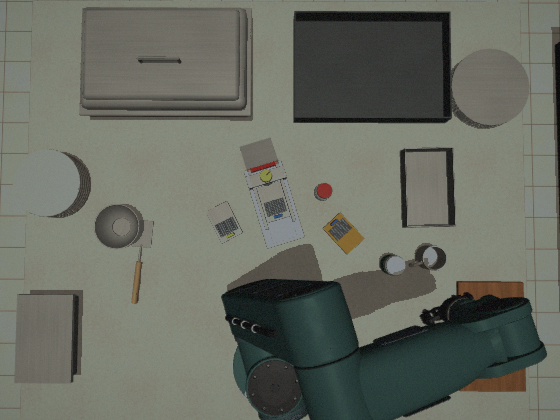

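View pics/side0.png

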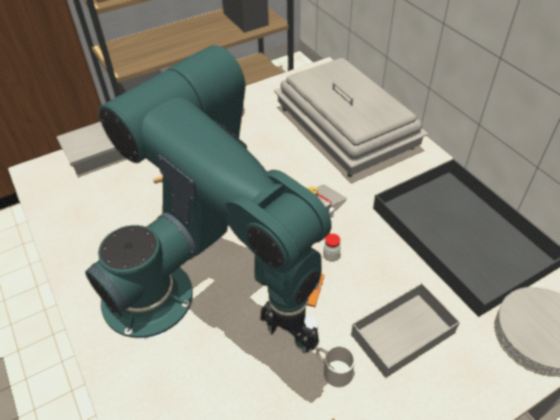

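The top view shows the slicer around (272,205), with its red stop at (262,166), brass knob at (266,177) and blue tab at about (278,215). The orange look-alike is at (343,232) and the yellow-tabbed spare at (226,222). The side view is blocked by the arm. Next I'll measure by colour and enlarge a crop to confirm.

```bash
cat > h.py <<'E'
import numpy as np,cv2
def ray(f,u,v,z,fish=False):
    K=f["mtx"];E=f["extrinsics"]
    x=(u-K[0,2])/K[0,0];y=(v-K[1,2])/K[1,1]
    if fish:
        r=np.hypot(x,y);k=np.sin(r)/max(r,1e-9);d=np.array([x*k,y*k,np.cos(r)])
    else: d=np.array([x,y,1.])
    R=E[:3,:3];c=-R.T@E[:3,3];w=R.T@d
    return c+w*(z-c[2])/w[2]
def blobs(im,lo,hi,mn=8):
    h=cv2.cvtColor(np.ascontiguousarray(im),cv2.COLOR_RGB2HSV)
    m=cv2.inRange(h,np.array(lo),np.array(hi))
    n,_,st,c=cv2.connectedComponentsWithStats(m)
    return [(st[i].tolist(),c[i].round(1).tolist()) for i in range(1,n) if st[i,4]>=mn]
E
python3 - <<'E'
from h import *
f=dict(np.load("pics/top0.npz"));im=f["image"]
for nm,lo,hi,z in(("red",(0,150,80),(6,255,255),.066),("brass",(20,110,80),(32,255,255),.12),("blue",(100,120,60),(125,255,255),.09)):
    for b in blobs(im,lo,hi): 
        print(nm,b,ray(f,*b[1],z).round(4))
c=cv2.resize(im[130:255,200:370],None,fx=4.6,fy=4.6,interpolation=cv2.INTER_CUBIC)
cv2.imwrite("pics/crop0.png",c[:,:,::-1])
E
```

```text
red ([250, 161, 26, 11, 84], [262.6, 166.3]) [0.657  0.0419 0.066 ]
red ([317, 183, 15, 15, 172], [324.0, 190.2]) [ 0.5787 -0.1594  0.066 ]
brass ([260, 170, 11, 12, 70], [264.7, 175.0]) [0.6212 0.0336 0.12  ]
brass ([333, 213, 14, 8, 31], [339.4, 216.8]) [ 0.4891 -0.2024  0.12  ]
brass ([323, 222, 37, 32, 246], [342.6, 239.7]) [ 0.417  -0.2121  0.12  ]
brass ([350, 225, 10, 10, 17], [354.6, 229.6]) [ 0.4489 -0.25    0.12  ]
brass ([227, 233, 7, 5, 19], [229.9, 234.8]) [0.4317 0.1425 0.12  ]
blue ([274, 214, 8, 4, 17], [277.4, 215.6]) [ 0.4939 -0.007   0.09  ]
blue ([331, 219, 7, 6, 17], [334.3, 221.6]) [ 0.475  -0.1898  0.09  ]
```

View pics/crop0.png

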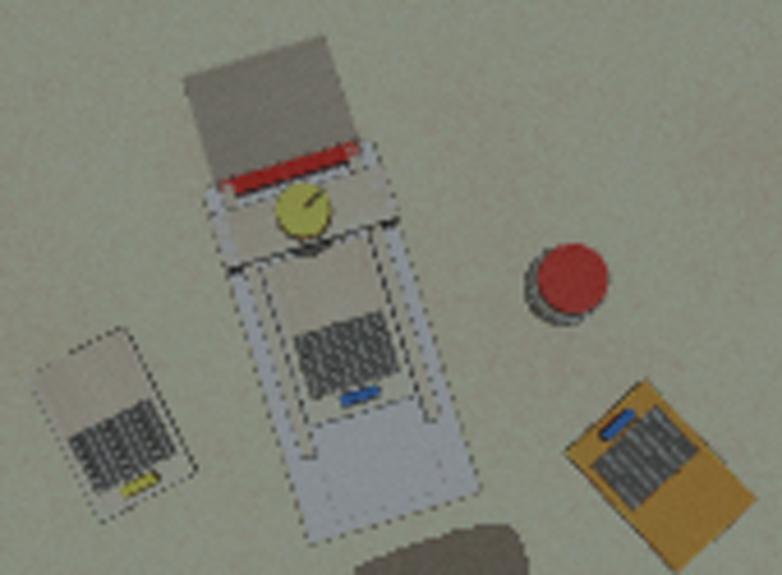

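Three things could be the cassette. The steel one with a blue tab at (278,216) lies in the slicer channel, so it is the one meant. The orange one with a blue tab (334,222) and the spare with a yellow tab (230,235) are not. The slicer's yaw is about 17°, with the knob near (0.618, 0.031) and the tab near (0.494, -0.008). That leaves about 52 mm to travel, which is within the stated range. I'll set out towards the tab.

>>> {"fn": "play_rows", "kwargs": {
  "slide": [
    [37,-25,0],
    [37,-25,0],
    [37,-25,0],
    [37,-25,0],
    [37,-25,0],
    [37,-25,0],
    [37,-25,0],
    [37,-25,0]
  ],
  "roll": [0,0,0,0,0,0,0,0],
  "claw": [0.2,0.2,0.2,0.2,0.2,0.2,0.2,0.2],
  "grip_force": 20
}}

```text
time: 0.9
eef_pos: [0.412, -0.1536, 0.2288]
ee_rot: [0.975, 0.222, -0.001, -0.002]
contact_force: [0.9, -1.0, -0.3]
grip_width: 0.0513
```

>>> {"fn": "play_rows", "kwargs": {
  "slide": [
    [0,0,0],
    [0,0,0],
    [0,0,0],
    [0,0,0],
    [0,0,0],
    [0,0,0],
    [0,0,0],
    [0,0,0]
  ],
  "roll": [-8.59,-8.59,-8.59,-8.59,-8.59,-8.59,-8.59,-8.59],
  "claw": [0.2,0.2,0.2,0.2,0.2,0.2,0.2,0.2]
}}

```text
time: 1.7
eef_pos: [0.4133, -0.1462, 0.2272]
ee_rot: [0.677, 0.736, 0.0, -0.004]
contact_force: [-0.3, 0.5, -0.1]
grip_width: 0.0512
```

>>> {"fn": "play_rows", "kwargs": {
  "slide": [
    [0,0,0],
    [0,0,0],
    [0,0,0],
    [0,0,0],
    [0,0,0],
    [0,0,0],
    [0,0,0],
    [0,0,0]
  ],
  "roll": [-8.59,-8.59,-8.59,-8.59,-8.59,-8.59,-8.59,-8.59],
  "claw": [0.2,0.2,0.2,0.2,0.2,0.2,0.2,0.2]
}}

```text
time: 2.5
eef_pos: [0.412, -0.1454, 0.2255]
ee_rot: [0.143, 0.99, 0.003, -0.005]
contact_force: [-0.3, 0.2, -0.7]
grip_width: 0.0514
```

```bash
cat >> h.py <<'E'
from scipy.spatial.transform import Rotation as Ro
def go(s,t,yaw=None):
    R=Ro.from_quat(s["ee_rot"]).as_matrix()
    y=np.degrees(np.arctan2(R[1,0],R[0,0]))
    print("t",s["time"],"pos",s["eef_pos"].round(4),"yaw",y.round(2),"tilt",R[:2,2].round(4),"q",s["joint_positions"].round(2),"F",s["contact_force"].round(2),"M",s["ft_torque"].round(3))
    print("tool delta mm",(R.T@(np.array(t)-s["eef_pos"])*1000).round(1),"roll",None if yaw is None else -((yaw-y+180)%360-180))
E
python3 -c "
from h import *
from bench import manip
go(manip.sense(),[.47,-.015,.21],197.2)"
```

```text
t 2.5 pos [ 0.412  -0.1454  0.2255] yaw 163.5 tilt [-0.009   0.0083] q [-0.53  0.12 -0.25  1.21  0.   -0.24] F [-0.25  0.22 -0.71] M [0.005 0.009 0.007]
tool delta mm [-18.7 141.4  16. ] roll -33.69610084581021
```

>>> {"fn": "play_rows", "kwargs": {
  "slide": [
    [-5,35,4],
    [-5,35,4],
    [-5,35,4],
    [-5,35,4],
    [0,0,0],
    [0,0,0],
    [0,0,0],
    [0,0,0]
  ],
  "roll": [0,0,0,0,-8.5,-8.5,-8.5,-8.5],
  "claw": [0.2,0.2,0.2,0.2,0.2,0.2,0.2,0.2]
}}

```text
time: 3.3
eef_pos: [0.4712, -0.0107, 0.2074]
ee_rot: [-0.159, 0.987, 0.005, -0.006]
contact_force: [-0.2, -0.3, 0.6]
grip_width: 0.0511
```

Run:
```python
from h import *
from bench import manip
f=manip.grab_frame("wrist");im=f["image"];np.savez("pics/w1.npz",**f)
cv2.imwrite("pics/w1.png",im[:,:,::-1])
for nm,lo,hi,z in(("red",(0,150,80),(6,255,255),.066),("brass",(20,110,80),(32,255,255),.12),("blue",(100,120,60),(125,255,255),.091)):
    for b in blobs(im,lo,hi,60): print(nm,b,ray(f,*b[1],z,True).round(4))
go(manip.sense(),[.4935,-.0075,.2],197.2)
```

```text
red ([83, 233, 42, 46, 1390], [102.9, 256.3]) [ 0.5888 -0.1632  0.066 ]
brass ([410, 193, 33, 16, 337], [426.3, 200.1]) [0.4245 0.0992 0.12  ]
blue ([94, 136, 20, 17, 167], [104.1, 144.3]) [ 0.4666 -0.168   0.091 ]
blue ([254, 221, 32, 13, 291], [269.6, 228.8]) [ 0.494  -0.0079  0.091 ]
t 3.35 pos [ 0.4712 -0.0107  0.2073] yaw -161.19 tilt [-0.0128  0.009 ] q [-0.2   0.19 -0.21  1.18  0.01 -0.53] F [ 0.18  0.06 -0.75] M [ 0.005 -0.007  0.005]
tool delta mm [-22.2  -4.2   7.1] roll 1.606512534375156
```

View pics/w1.png

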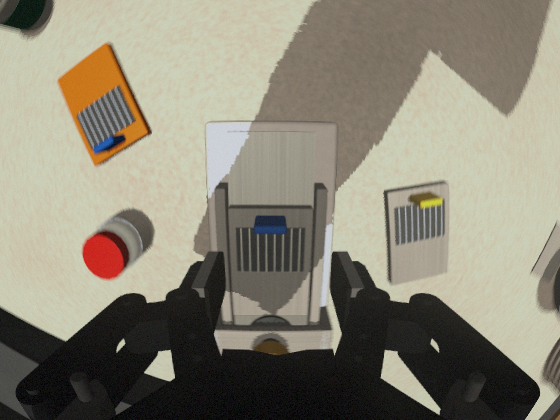

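The wrist view shows the blue tab at (270,229), midway between the fingers. It puts the tab at (0.494, -0.008), which agrees with the top view. The rails run straight up the image, so the yaw is right to about 1°. I'll centre over the tab and go down.

>>> {"fn": "play_rows", "kwargs": {
  "slide": [
    [-11,-2,10],
    [-11,-2,15],
    [0,0,20],
    [0,0,20],
    [0,0,20],
    [0,0,10],
    [0,0,0]
  ],
  "roll": [1,0,0,0,0,0,0],
  "claw": [0.2,0.2,0.2,0.2,0.2,0.2,0.2]
}}

```text
time: 4.05
eef_pos: [0.496, -0.0062, 0.1044]
ee_rot: [-0.138, 0.99, 0.006, -0.006]
contact_force: [-0.6, -0.4, -0.4]
grip_width: 0.051
```

Run:
```python
from h import *
from bench import manip
f=manip.grab_frame("wrist");im=f["image"]
for nm,lo,hi,z in(("blue",(100,120,60),(125,255,255),.091),):
    for b in blobs(im,lo,hi,60): print(nm,b,ray(f,*b[1],z,True).round(4))
go(manip.sense(),[.4935,-.008,.067],197.5)
```

```text
blue ([28, 121, 26, 26, 269], [40.6, 133.5]) [ 0.4653 -0.154   0.091 ]
blue ([248, 227, 52, 32, 1236], [273.5, 244.8]) [ 0.4908 -0.009   0.091 ]
t 4.1 pos [ 0.4962 -0.0063  0.1051] yaw -164.08 tilt [-0.0129  0.0093] q [-0.18  0.3  -0.36  0.93  0.01 -0.46] F [ 0.14  0.62 -0.63] M [-0.029  0.001  0.01 ]
tool delta mm [ 2.7 -1.3 38.1] roll -1.5835875147106435
```

>>> {"fn": "play_rows", "kwargs": {
  "slide": [
    [1,0,15],
    [1,-1,12],
    [0,0,7],
    [0,0,2],
    [0,0,0]
  ],
  "roll": [-1.5,0,0,0,0],
  "claw": [0.2,0.2,0.2,0.2,0.2]
}}

```text
time: 4.6
eef_pos: [0.4973, -0.008, 0.0714]
ee_rot: [-0.149, 0.989, 0.005, -0.003]
contact_force: [-0.6, 0.5, 0.4]
grip_width: 0.0514
```

>>> {"fn": "play_rows", "kwargs": {
  "slide": [
    [0,0,0],
    [0,0,0],
    [0,0,0],
    [0,0,0],
    [0,0,0],
    [0,0,0]
  ],
  "roll": [0,0,0,0,0,0],
  "claw": [-0.6,-0.6,-0.6,-0.6,-0.6,-0.6],
  "grip_force": 20
}}

```text
time: 5.2
eef_pos: [0.4981, -0.008, 0.0728]
ee_rot: [-0.149, 0.989, 0.004, -0.002]
contact_force: [-0.7, -0.2, -3.1]
grip_width: 0.0279
```

The grip width of 27.9 mm matches the 28 mm tab. Now I'll slide it home.

>>> {"fn": "play_rows", "kwargs": {
  "slide": [
    [-4,0,0],
    [-7,0,0],
    [-7,0,0],
    [-7,0,0],
    [-7,0,0],
    [-4,0,0],
    [-1,0,0]
  ],
  "roll": [0,0,0,0,0,0,0],
  "claw": [-0.6,-0.6,-0.6,-0.6,-0.6,-0.6,-0.6]
}}

```text
time: 5.9
eef_pos: [0.5364, 0.0039, 0.0724]
ee_rot: [-0.149, 0.989, 0.004, -0.003]
contact_force: [-4.3, -1.2, 4.7]
grip_width: 0.0274
```

Run:
```python
from h import *
from bench import manip
go(manip.sense(),[.5435,.0078,.072],197.5)
```

```text
t 5.9 pos [0.5364 0.0039 0.0724] yaw -162.9 tilt [-0.0068  0.0075] q [-0.15  0.39 -0.32  0.87  0.01 -0.45] F [-4.28 -1.22  4.74] M [-0.373  0.85   0.048]
tool delta mm [-7.9  1.6  0.4] roll -0.3968046507663985
```

>>> {"fn": "play_rows", "kwargs": {
  "slide": [
    [-2,0,0],
    [-2,0,0],
    [-2,0,0],
    [-1,0,0]
  ],
  "roll": [0,0,0,0],
  "claw": [-0.6,-0.6,-0.6,-0.6]
}}

```text
time: 6.3
eef_pos: [0.5432, 0.006, 0.0724]
ee_rot: [-0.149, 0.989, 0.004, -0.003]
contact_force: [-1.9, -0.2, -0.1]
grip_width: 0.0275
```

>>> {"fn": "play_rows", "kwargs": {
  "slide": [
    [-1,0,0],
    [-1,0,0]
  ],
  "roll": [0,0],
  "claw": [-0.6,-0.6]
}}

```text
time: 6.5
eef_pos: [0.5452, 0.0066, 0.0724]
ee_rot: [-0.149, 0.989, 0.004, -0.003]
contact_force: [-2.4, 0.1, -0.0]
grip_width: 0.0273
```

>>> {"fn": "play_rows", "kwargs": {
  "slide": [
    [-1,0,0],
    [-1,0,0]
  ],
  "roll": [0,0],
  "claw": [-0.6,-0.6]
}}

```text
time: 6.7
eef_pos: [0.5471, 0.0073, 0.0724]
ee_rot: [-0.149, 0.989, 0.004, -0.003]
contact_force: [-1.3, -0.8, -0.2]
grip_width: 0.0274
```

>>> {"fn": "play_rows", "kwargs": {
  "slide": [
    [-1,0,0],
    [-1,0,0]
  ],
  "roll": [0,0],
  "claw": [-0.6,-0.6]
}}

```text
time: 6.9
eef_pos: [0.5492, 0.0079, 0.0724]
ee_rot: [-0.149, 0.989, 0.004, -0.003]
contact_force: [-2.1, -0.1, -0.6]
grip_width: 0.0275
```

>>> {"fn": "play_rows", "kwargs": {
  "slide": [
    [-1,0,0],
    [-1,0,0]
  ],
  "roll": [0,0],
  "claw": [-0.6,-0.6]
}}

```text
time: 7.1
eef_pos: [0.5499, 0.0081, 0.0724]
ee_rot: [-0.148, 0.989, 0.004, -0.004]
contact_force: [-12.0, -3.7, 8.4]
grip_width: 0.0273
```

The force rose to 12 N and motion stopped after 54 mm of travel, so the cassette is on the stop. I'll let go and raise.

>>> {"fn": "play_rows", "kwargs": {
  "slide": [
    [0,0,0],
    [0,0,0],
    [0,0,0],
    [0,0,0],
    [0,0,0],
    [0,0,0],
    [0,0,0]
  ],
  "roll": [0,0,0,0,0,0,0],
  "claw": [-0.6,-0.6,0.3,0.3,0.3,0.3,0.3]
}}

```text
time: 7.8
eef_pos: [0.5513, 0.0083, 0.0728]
ee_rot: [-0.149, 0.989, 0.004, -0.003]
contact_force: [-0.1, -0.2, 0.3]
grip_width: 0.0555
```

>>> {"fn": "play_rows", "kwargs": {
  "slide": [
    [0,0,-20],
    [0,0,-40],
    [0,0,-40],
    [0,0,-20],
    [0,0,0],
    [0,0,0],
    [0,0,0],
    [0,0,0]
  ],
  "roll": [0,0,0,0,-8.59,-8.59,-8.59,-8.59],
  "claw": [0.3,0.3,0.3,0.3,0.3,0.3,0.3,0.3]
}}

```text
time: 8.6
eef_pos: [0.5521, 0.0076, 0.1983]
ee_rot: [-0.437, 0.9, 0.005, -0.002]
contact_force: [0.5, -0.1, -0.6]
grip_width: 0.0556
```

>>> {"fn": "play_rows", "kwargs": {
  "slide": [
    [0,0,0],
    [0,0,0],
    [0,0,0],
    [0,0,0],
    [0,0,0],
    [0,0,0],
    [0,0,0],
    [0,0,0]
  ],
  "roll": [-8.59,-8.59,-8.59,-8.59,-8.59,-8.59,-8.59,-8.59],
  "claw": [0.3,0.3,0.3,0.3,0.3,0.3,0.3,0.3]
}}

```text
time: 9.4
eef_pos: [0.5522, 0.0077, 0.1984]
ee_rot: [0.868, -0.496, -0.004, -0.002]
contact_force: [-0.2, 0.2, 0.1]
grip_width: 0.0558
```

Run:
```python
from h import *
from bench import manip
f=manip.grab_frame("wrist");im=f["image"]
cv2.imwrite("pics/w2.png",im[:,:,::-1])
for nm,lo,hi,z in(("brass",(18,90,60),(34,255,255),.119),("blue",(100,120,60),(125,255,255),.091)):
    for b in blobs(im,lo,hi,60): print(nm,b,ray(f,*b[1],z,True).round(4))
go(manip.sense(),[.618,.031,.17])
```

```text
brass ([155, 165, 55, 56, 2134], [181.9, 193.2]) [0.62   0.0288 0.119 ]
brass ([300, 320, 9, 31, 215], [303.8, 335.4]) [0.4779 0.0906 0.119 ]
blue ([443, 43, 10, 26, 150], [447.3, 55.2]) [ 0.4975 -0.1721  0.091 ]
blue ([276, 182, 15, 40, 339], [282.9, 202.9]) [0.5493 0.0052 0.091 ]
t 9.45 pos [0.5522 0.0077 0.1984] yaw -58.88 tilt [-0.0062  0.0071] q [-0.14  0.33 -0.05  1.21  0.01 -2.25] F [ 0.81 -0.5  -0.05] M [ 0.026 -0.005  0.047]
tool delta mm [ 14.3 -68.4  28.2] roll None
```

View pics/w2.png

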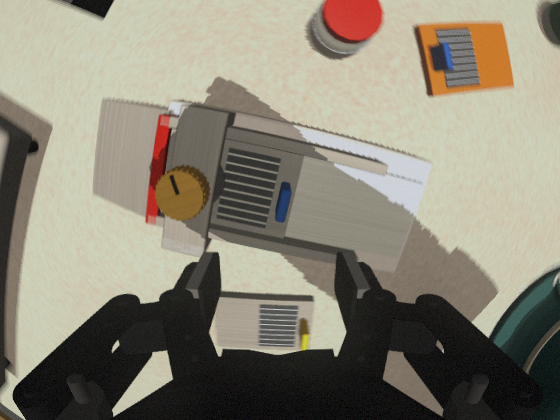

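The wrist view shows the brass knob at (182,193) and the blue tab at (283,203), beside the bridge. They are about 75 mm apart, against 78 mm expected at home. I'll move above the knob.

>>> {"fn": "play_rows", "kwargs": {
  "slide": [
    [4,-20,0],
    [4,-20,5],
    [4,-20,10],
    [2,-9,10],
    [0,0,0],
    [0,0,0],
    [0,0,0]
  ],
  "roll": [0,0,0,0,-8,-8,-8],
  "claw": [0.3,0.3,0.3,0.3,0.3,0.3,0.3]
}}

```text
time: 10.15
eef_pos: [0.62, 0.0321, 0.171]
ee_rot: [0.953, -0.303, -0.005, -0.002]
contact_force: [-0.1, 0.7, -0.6]
grip_width: 0.0554
```

Run:
```python
from h import *
from bench import manip
f=manip.grab_frame("wrist");im=f["image"]
cv2.imwrite("pics/w3.png",im[:,:,::-1])
for nm,lo,hi,z in(("brass",(18,90,60),(34,255,255),.119),):
    for b in blobs(im,lo,hi,60): print(nm,b,ray(f,*b[1],z,True).round(4),ray(f,*b[1],.112,True).round(4))
go(manip.sense(),[.619,.029,.094])
```

```text
brass ([247, 189, 62, 64, 2888], [277.4, 221.9]) [0.6245 0.0302 0.119 ] [0.6225 0.0316 0.112 ]
t 10.2 pos [0.6199 0.0321 0.171 ] yaw -34.7 tilt [-0.0073  0.0071] q [-0.08  0.45  0.09  1.21  0.01 -2.62] F [-0.11  0.31 -0.25] M [-0.023 -0.001  0.058]
tool delta mm [ 1.8  3.2 76.9] roll None
```

View pics/w3.png

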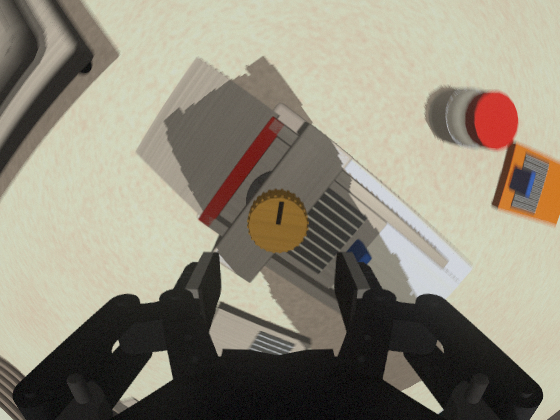

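The knob at (278,222) is centred between the fingers, which are at x of about 218 and 338. I'll go down.

>>> {"fn": "play_rows", "kwargs": {
  "slide": [
    [1,0,20],
    [0,0,25],
    [0,0,20],
    [0,0,10],
    [0,0,1],
    [0,0,0]
  ],
  "roll": [0,0,0,0,0,0],
  "claw": [0.3,0.3,0.3,0.3,0.3,0.3]
}}

```text
time: 10.8
eef_pos: [0.6194, 0.0315, 0.093]
ee_rot: [0.951, -0.308, -0.004, -0.002]
contact_force: [-0.2, -0.5, 0.3]
grip_width: 0.0556
```

Run:
```python
from h import *
from bench import manip
go(manip.sense(),[.6205,.0302,.094])
```

```text
t 10.8 pos [0.6194 0.0315 0.093 ] yaw -35.94 tilt [-0.0063  0.0069] q [-0.08  0.5  -0.06  1.02  0.01 -2.6 ] F [-0.2  -0.5   0.28] M [0.031 0.016 0.054]
tool delta mm [ 1.7  0.4 -1. ] roll None
```

>>> {"fn": "play_rows", "kwargs": {
  "slide": [
    [1,0,0],
    [0,0,0],
    [0,0,0],
    [0,0,0],
    [0,0,0],
    [0,0,0]
  ],
  "roll": [0,0,0,0,0,0],
  "claw": [-0.4,-0.4,-0.4,-0.4,-0.4,-0.4],
  "grip_force": 25
}}

```text
time: 11.4
eef_pos: [0.6212, 0.0314, 0.0943]
ee_rot: [0.951, -0.309, -0.003, -0.003]
contact_force: [1.5, 1.7, -8.1]
grip_width: 0.0368
```

Run:
```python
from h import *
from bench import manip
go(manip.sense(),[.6205,.0302,.094])
```

```text
t 11.4 pos [0.6212 0.0314 0.0943] yaw -36.05 tilt [-0.0046  0.0083] q [-0.08  0.5  -0.06  1.02  0.01 -2.6 ] F [ 1.51  1.67 -8.13] M [ 0.121 -0.353 -0.011]
tool delta mm [0.2 1.4 0.3] roll None
```

The knob is gripped. The screw starts at least 0.8 rad short of seating, so the first ~0.9 rad can't overtighten it.

>>> {"fn": "play_rows", "kwargs": {
  "slide": [
    [0,0,0],
    [0,0,0.1],
    [0,0,0.1],
    [0,0,0.1],
    [0,0,0.1],
    [0,0,0.1],
    [0,0,0.1],
    [0,0,0]
  ],
  "roll": [4,7,7,7,7,7,7,0],
  "claw": [-0.4,-0.4,-0.4,-0.4,-0.4,-0.4,-0.4,-0.4]
}}

```text
time: 12.2
eef_pos: [0.6214, 0.0316, 0.0936]
ee_rot: [0.744, -0.668, -0.005, -0.002]
contact_force: [0.3, 0.3, -9.7]
grip_width: 0.0372
```

```bash
cat > m.py <<'E'
from h import *
from bench import manip
go(manip.sense(),[.6205,.0302,.094])
E
python3 m.py; python3 m.py
```

```text
t 12.2 pos [0.6214 0.0316 0.0936] yaw -83.87 tilt [-0.0044  0.009 ] q [-0.08  0.5  -0.06  1.02  0.01 -1.76] F [ 0.34  0.27 -9.71] M [ 0.099 -0.47   0.042]
tool delta mm [ 1.3  1.1 -0.4] roll None
t 12.2 pos [0.6214 0.0316 0.0936] yaw -83.87 tilt [-0.0044  0.009 ] q [-0.08  0.5  -0.06  1.02  0.01 -1.76] F [ 0.34  0.27 -9.71] M [ 0.099 -0.47   0.042]
tool delta mm [ 1.3  1.1 -0.4] roll None
```

>>> {"fn": "play_rows", "kwargs": {
  "slide": [
    [0,0,0.1],
    [0,0,0.1],
    [0,0,0]
  ],
  "roll": [7,7,0],
  "claw": [-0.4,-0.4,-0.4]
}}

```text
time: 12.5
eef_pos: [0.6215, 0.0316, 0.0934]
ee_rot: [-0.658, 0.753, 0.005, 0.001]
contact_force: [0.7, 2.1, -10.6]
grip_width: 0.0371
```

```bash
python3 m.py
```

```text
t 12.5 pos [0.6215 0.0316 0.0934] yaw -97.67 tilt [-0.0042  0.0091] q [-0.08  0.5  -0.06  1.02  0.01 -1.52] F [  0.7    2.1  -10.65] M [ 0.051 -0.62   0.001]
tool delta mm [ 1.5  0.9 -0.6] roll None
```

>>> {"fn": "play_rows", "kwargs": {
  "slide": [
    [0,0,0.1],
    [0,0,0.1],
    [0,0,0]
  ],
  "roll": [7,7,0],
  "claw": [-0.4,-0.4,-0.4]
}}

```text
time: 12.8
eef_pos: [0.6216, 0.0315, 0.0931]
ee_rot: [-0.566, 0.824, 0.005, 0.001]
contact_force: [1.9, 1.0, -9.1]
grip_width: 0.0372
```

```bash
python3 m.py
```

```text
t 12.8 pos [0.6216 0.0315 0.0931] yaw -111.03 tilt [-0.0041  0.009 ] q [-0.08  0.5  -0.06  1.02  0.01 -1.29] F [ 1.91  0.95 -9.07] M [ 0.07  -0.644 -0.003]
tool delta mm [ 1.6  0.6 -0.9] roll None
```

>>> {"fn": "play_rows", "kwargs": {
  "slide": [
    [0,0,0.1],
    [0,0,0.1],
    [0,0,0]
  ],
  "roll": [7,7,0],
  "claw": [-0.4,-0.4,-0.4]
}}

```text
time: 13.1
eef_pos: [0.6217, 0.0315, 0.0929]
ee_rot: [-0.469, 0.883, 0.005, 0.0]
contact_force: [1.1, 0.9, -9.6]
grip_width: 0.0369
```

```bash
python3 m.py
```

```text
t 13.1 pos [0.6217 0.0315 0.0929] yaw -124.12 tilt [-0.004   0.0087] q [-0.08  0.5  -0.06  1.02  0.01 -1.06] F [ 1.13  0.95 -9.59] M [ 0.049 -0.623  0.02 ]
tool delta mm [ 1.7  0.3 -1.1] roll None
```

>>> {"fn": "play_rows", "kwargs": {
  "slide": [
    [0,0,0.1],
    [0,0,0.1],
    [0,0,0]
  ],
  "roll": [7,7,0],
  "claw": [-0.4,-0.4,-0.4]
}}

```text
time: 13.4
eef_pos: [0.6217, 0.0314, 0.0927]
ee_rot: [-0.366, 0.93, 0.005, -0.0]
contact_force: [0.9, 1.8, -9.6]
grip_width: 0.037
```

```bash
python3 m.py
python3 - <<'E'
from h import *
from bench import manip
f=manip.grab_frame("wrist");cv2.imwrite("pics/w4.png",f["image"][100:320,140:420,::-1])
E
```

```text
t 13.4 pos [0.6217 0.0314 0.0927] yaw -137.03 tilt [-0.0039  0.0084] q [-0.08  0.5  -0.06  1.02  0.01 -0.83] F [ 0.9   1.78 -9.55] M [-0.052 -0.653 -0.021]
tool delta mm [ 1.7 -0.1 -1.3] roll None
```

View pics/w4.png

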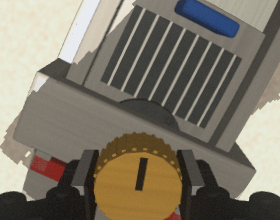

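The line on the knob still points the same way relative to the fingers, at (142,172) in the crop, so the head is turning with them. I'll average the moment over several control periods to beat the noise.

```bash
cat > m.py <<'E'
from h import *
from bench import manip
go(manip.sense(),[.6205,.0302,.094])
a=[]
for i in range(4):
    manip.grab_frame("wrist");s=manip.sense();a.append([s["ft_torque"][2],s["joint_efforts"][5],s["contact_force"][2]])
print("Mz,tau6,Fz",np.mean(a,0).round(3),"sd",np.std(a,0).round(3))
E
python3 m.py
```

```text
t 13.45 pos [0.6217 0.0315 0.0927] yaw -136.85 tilt [-0.004   0.0084] q [-0.08  0.5  -0.06  1.02  0.01 -0.84] F [ 1.25  1.11 -9.74] M [-0.098 -0.69   0.003]
tool delta mm [ 1.7 -0.1 -1.3] roll None
Mz,tau6,Fz [-7.000e-03 -2.900e-02 -9.929e+00] sd [0.025 0.113 0.608]
```

>>> {"fn": "play_rows", "kwargs": {
  "slide": [
    [0,0,0.1],
    [0,0,0.1],
    [0,0,0]
  ],
  "roll": [7,7,0],
  "claw": [-0.4,-0.4,-0.4]
}}

```text
time: 13.95
eef_pos: [0.6217, 0.0314, 0.0925]
ee_rot: [-0.25, 0.968, 0.004, -0.001]
contact_force: [2.1, 1.8, -10.9]
grip_width: 0.0369
```

```bash
python3 m.py
```

```text
t 13.95 pos [0.6217 0.0314 0.0925] yaw -151.06 tilt [-0.0039  0.0082] q [-0.08  0.5  -0.06  1.02  0.01 -0.59] F [  2.14   1.85 -10.91] M [-0.108 -0.651  0.067]
tool delta mm [ 1.7 -0.4 -1.5] roll None
Mz,tau6,Fz [ 3.0000e-03  3.5600e-01 -1.0525e+01] sd [0.02  0.41  0.457]
```

>>> {"fn": "play_rows", "kwargs": {
  "slide": [
    [0,0,0.1],
    [0,0,0.1],
    [0,0,0]
  ],
  "roll": [7,7,0],
  "claw": [-0.4,-0.4,-0.4]
}}

```text
time: 14.45
eef_pos: [0.6218, 0.0313, 0.0923]
ee_rot: [-0.132, 0.991, 0.004, -0.001]
contact_force: [1.5, 0.9, -10.4]
grip_width: 0.0374
```

```bash
python3 m.py
```

```text
t 14.45 pos [0.6218 0.0313 0.0923] yaw -164.85 tilt [-0.0039  0.008 ] q [-0.08  0.5  -0.06  1.02  0.01 -0.35] F [  1.47   0.91 -10.37] M [-0.187 -0.614 -0.034]
tool delta mm [ 1.5 -0.7 -1.7] roll None
Mz,tau6,Fz [  0.027   0.366 -10.436] sd [0.026 0.408 0.536]
```

>>> {"fn": "play_rows", "kwargs": {
  "slide": [
    [0,0,0.1],
    [0,0,0.1],
    [0,0,0]
  ],
  "roll": [7,7,0],
  "claw": [-0.4,-0.4,-0.4]
}}

```text
time: 14.95
eef_pos: [0.6218, 0.0312, 0.0921]
ee_rot: [-0.012, 1.0, 0.004, -0.002]
contact_force: [2.6, 2.0, -10.8]
grip_width: 0.0367
```

```bash
python3 m.py
```

```text
t 14.95 pos [0.6218 0.0312 0.0921] yaw -178.64 tilt [-0.0038  0.0077] q [-0.08  0.5  -0.06  1.02  0.01 -0.11] F [  2.62   1.99 -10.84] M [-0.184 -0.549  0.047]
tool delta mm [ 1.3 -1.  -1.9] roll None
Mz,tau6,Fz [  0.042   0.405 -10.758] sd [0.032 0.408 0.196]
```

>>> {"fn": "play_rows", "kwargs": {
  "slide": [
    [0,0,0.1],
    [0,0,0.1],
    [0,0,0]
  ],
  "roll": [7,7,0],
  "claw": [-0.4,-0.4,-0.4]
}}

```text
time: 15.45
eef_pos: [0.6218, 0.0311, 0.0919]
ee_rot: [0.108, 0.994, 0.004, -0.002]
contact_force: [1.5, 0.5, -11.6]
grip_width: 0.037
```

```bash
sed -i 's/range(4)/range(6)/' m.py && python3 m.py
```

```text
t 15.45 pos [0.6218 0.0311 0.0919] yaw 167.58 tilt [-0.004   0.0076] q [-0.08  0.5  -0.06  1.02  0.01  0.13] F [  1.52   0.48 -11.58] M [-0.177 -0.465  0.105]
tool delta mm [ 1.  -1.2 -2.1] roll None
Mz,tau6,Fz [  0.122   0.338 -10.63 ] sd [0.041 0.385 0.59 ]
```

The moment is now climbing. One more step of the same size should reach about 0.19.

>>> {"fn": "play_rows", "kwargs": {
  "slide": [
    [0,0,0.1],
    [0,0,0.1],
    [0,0,0]
  ],
  "roll": [5,5,0],
  "claw": [-0.4,-0.4,-0.4]
}}

```text
time: 16.05
eef_pos: [0.6218, 0.0311, 0.0919]
ee_rot: [0.194, 0.981, 0.003, -0.003]
contact_force: [2.3, 1.3, -10.7]
grip_width: 0.0369
```

```bash
sed -i 's/range(6)/range(12)/' m.py && python3 m.py
```

```text
t 16.05 pos [0.6218 0.0311 0.0919] yaw 157.65 tilt [-0.0039  0.0074] q [-0.08  0.5  -0.06  1.02  0.01  0.31] F [  2.3    1.28 -10.68] M [-0.12  -0.508  0.182]
tool delta mm [ 0.8 -1.3 -2.1] roll None
Mz,tau6,Fz [  0.188   0.268 -10.496] sd [0.034 0.212 0.434]
```

The moment is 0.19 N m with noise of about ±0.01, against about 0.01 when free. That is mid-snug, so I'll release and withdraw.

>>> {"fn": "play_rows", "kwargs": {
  "slide": [
    [0,0,0],
    [0,0,0],
    [0,0,0],
    [0,0,0],
    [0,0,0],
    [0,0,-15],
    [0,0,-40],
    [0,0,-40]
  ],
  "roll": [0,0,0,0,0,0,0,0],
  "claw": [0.3,0.3,0.3,0.3,0.3,0.3,0.3,0.3]
}}

```text
time: 17.45
eef_pos: [0.6202, 0.0304, 0.1872]
ee_rot: [0.194, 0.981, 0.003, -0.005]
contact_force: [-0.2, 1.3, -0.1]
grip_width: 0.0554
```

>>> {"fn": "play_rows", "kwargs": {
  "slide": [
    [0,0,-20],
    [0,0,0],
    [0,0,0]
  ],
  "roll": [0,0,0],
  "claw": [0.3,0.3,0.3]
}}

```text
time: 17.75
eef_pos: [0.6221, 0.0301, 0.213]
ee_rot: [0.194, 0.981, 0.004, -0.001]
contact_force: [0.2, 0.2, -0.5]
grip_width: 0.0553
```

Run:
```python
from h import *
from bench import manip
f=manip.grab_frame("wrist");im=f["image"]
cv2.imwrite("pics/w5.png",im[:,:,::-1])
for nm,lo,hi,z in(("brass",(18,90,60),(34,255,255),.115),("blue",(100,120,60),(125,255,255),.091)):
    for b in blobs(im,lo,hi,60): print(nm,b,ray(f,*b[1],z,True).round(4))
go(manip.sense(),[.6205,.0302,.2])
```

```text
brass ([252, 179, 52, 53, 1931], [277.3, 205.6]) [0.6199 0.0325 0.115 ]
blue ([203, 116, 28, 27, 289], [216.4, 128.9]) [0.5477 0.0091 0.091 ]
blue ([42, 140, 9, 23, 116], [46.3, 150.8]) [ 0.4894 -0.1555  0.091 ]
t 17.8 pos [0.622  0.0301 0.2129] yaw 157.65 tilt [-0.0015  0.0076] q [-0.09  0.44  0.18  1.31  0.01  0.3 ] F [-0.54  0.12  0.09] M [-0.021 -0.023 -0.054]
tool delta mm [ 1.4 -0.6 12.9] roll None
```

View pics/w5.png

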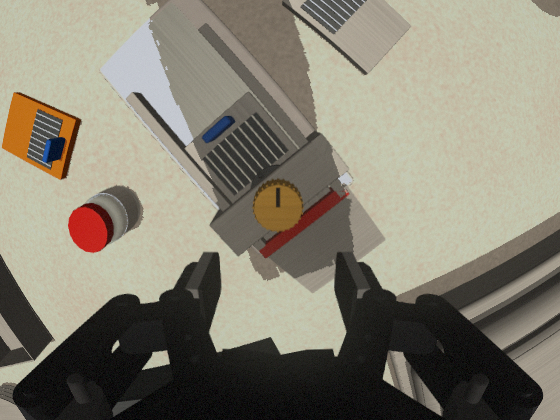

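The final picture shows the knob at (277,206), free of the fingers, and the tab at (216,129), still at its home position. The line on the knob sprang back about 8°, which at 1.5 N m/rad is about 0.2 N m and agrees with the moment I felt.

```bash
python3 -c "
from bench import manip
print(manip.hand_in())"
```

```text
the job is handed in; nothing more can be done
None
```

I slid the cassette home against the red stop, tightened the thumbscrew until it was snug, and handed the job in after about 18 s of robot time. The hand-in gave no verdict.

- **Cassette:** I gripped the blue tab from above and slid it about 54 mm, until motion stopped and the wrist force rose to about 12 N. The last picture puts the tab about 76 mm from the knob. Fully home should read 78 mm, and the 2 mm gap is about the calibration error.
- **Thumbscrew:** I turned the knob about 2.9 rad clockwise. The measured moment rose from about 0.01 N m when free to 0.19 ± 0.01 N m. The line on the knob sprang back about 8° on release, which suggests about 0.2 N m, so both point to mid-snug.
- **Less certain:** The moment sensor is noisy and its zero drifts. The free reading was about 0.01 N m where 0.03 was expected, and one reading after release was -0.05. The true moment could be 0.19 to 0.24 N m, all within the snug range. I could not measure the contact force on the cassette directly.
- **Everything else:** The robot was clear of everything when I handed in. The jar and spare in the last wrist picture showed no sign of being disturbed. I did not check the other bystanders again, but the arm stayed away from them.

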